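# Shut the lid of the loaded curing box

### The arm

A 7-joint arm with a two-finger parallel gripper is mounted at the origin on the work surface. World frame = base frame: x ahead of the robot, y to its left, z up, the work surface at z = 0. Lengths are in m, angles in rad, forces in N, time in s.
With the tool pointing down it reaches from about 0.35 to 0.9 m from the base axis. Payload 8.1 kg.
Tool frame: the origin (TCP) lies midway between the tips of the shut fingers; the grasp point (between the pads) lies 19 mm behind it; z points along the fingers, y is the line along which they close (so a half turn about z gives the same grasp; the last joint's range is limited). The gripper opens to 92 mm and grips with 3 to 60 N. Pads are 19 mm wide; open, the fingers measure 130 mm over their backs; the gripper's body (75 mm by 190 mm) begins 47 mm behind the grasp point.
Start: joints at [1.172, 0.434, 0.025, 1.573, -0.012, 1.134, -0.075], TCP at [0.182, -0.598, 0.193] pointing down, gripper open.
Joint ranges: [-2.62, 2.62], [-0.44, 2.09], [-1.27, 1.32], [0.08, 2.57], [-1.32, 4.46], [0.12, 2], [-2.74, 2.74]. Speed limits (rad/s): [2.22, 2.22, 3.01, 3.01, 3.14, 3.14, 3.14].

### API

Orientations are given as a rotation vector (axis times angle).
In Python, from cell import arm gives the robot as it stands.
- The arm moves only by the tool send_rows, never from a script. Its argument "increments" is a list of rows, each a list of 3 entries, a list of its own where there are three numbers: the finger opening in cm, from 0 to 9.18, then the shift along the tool's x, y, z in cm, then the turn, a rotation vector about the tool's x, y, z in rad. A call has 1 to 5 rows; each row shifts and turns the commanded pose from where the row before left it, along the tool's axes as they then stand; what a row does not reach is not made up. A row lasts 1/10 s, in which the tool goes at most 50 mm and 8.59 degrees, less where a joint would pass 70% of its speed; a pose out of reach is approached as far as the arm can. A call is refused whole if a number of a shift passes 5 or a number of a turn 0.15, either way. A call with a gripper value outside its range is refused whole. The fingers move at their own pace and stop on an object; "force" is the grip in N (left out, the last holds). Time passes only in rows, so rows that do not move let the fingers close. It gives the time, the measured TCP pose, the force, the opening and the grip force at its end, in the units of the state.
- arm.observe(): the state, without advancing time (a new reading comes with each control period).
- arm.get_image(name): name is "scene" or "top" or "wrist"; returns the picture (480x640x3 uint8, red, green, blue); there is no depth.
- arm.camera_params(name): a dict with "camera_matrix" (3x3 intrinsics, pixels), "R" (3x3) and "t" (3): a world point X has camera coordinates R X + t. Camera axes: x right, y down, z forward; pixel columns grow to the right and rows downward; lengths in m; the calibration is good to about 2 mm. A picture is of the moment at which its call begins: read the wrist's pose just before it. camera_params takes no time and is no camera call; for the wrist camera it gives the pose at the moment of the call.
- arm.sign_off(): hands the job in; it is judged then, once.
The state is a dict: "clock": time; "joints": joint angles; "dq": joint speeds; "joint_efforts": joint torques, N m; "position": TCP position; "ee_rot": TCP orientation; "force": force on the tool from outside, world axes, zero at the start; "ft_torque": the same for the moment, N m; "width": opening from 0.0 (shut) to 1.0 (fully open); "gripper_force": force on a finger pad.
Only numpy, scipy, OpenCV 4.12 (cv2) and the standard library are available. Lean on these libraries where they do the work, as an engineer would, in place of code of your own. Each camera call takes 0.05 s, during which the arm holds its last target. There are 200 camera calls.

### The job

In the 3D-printing lab two curing boxes stand open on the bench. Push the open steel lid of the dark charcoal box, the one with the cream printed bracket in it, past upright from behind and let go, so that it swings fully shut by its own weight rather than being carried down. Leave the empty white box open and do not move the bottle.

Things in the scene. Friction and masses are not known exactly. Their poses are not given: they have to be found in the camera images.
- dark_lid (a joint): lid hinge of the charcoal box (180 deep, 240 wide, 120 high, fixed; cream bracket inside): 0 shut, 1.571 upright, 1.9 leaning back on its stop (start). Level, 121 above the bench, along the box's rear, the side away from the robot; the box is turned up to 0.6 rad. Free, lightly damped: past upright the lid falls shut in 1 to 2 s, before that it falls back.
- dark_lid_edge (a point): middle of the free edge of that lid, a flat steel sheet 180 (hinge to edge) x 240 x 6, 0.35 kg, black trim, no handle. 180 from the hinge, 291 above the bench at the start. Axes: x from edge to hinge, y along the hinge, z out of the outer face (up when shut, away from the robot when open). It is shut by pushing that face along -(y cross world up), towards the robot.
- white_lid (a joint): hinge of the lid of the white box, same size and make, blue trim, empty inside; it stands beside the charcoal one, left or right. It starts open at 1.9 and must stay open.
- bottle: closed white bottle with blue label and red cap, 64 across, 150 tall, standing loose beyond the boxes. Origin at the centre of its underside, z up.
There are look-alikes about, which are no part of the job. Of the things like the bottle, leave any that is green; of the rest the smaller one is meant.

How it is judged:
On the way:
1. the charcoal box's lid is past upright and falling, with nothing touching it (value of joint dark_lid between 0.1 and 1.4 rad and contact force between dark_lid and anything else below 0.1 N), for 0.1 s.
At the end, for the whole second after the job is handed in: the charcoal box's lid is shut (within 0.06 rad, about 10 mm at its edge) and at rest, the white box's lid is still open (above 1.7 rad), and the bottle stands upright within 30 mm of where it was (value of joint dark_lid below 0.06 rad and velocity of joint dark_lid between -0.05 and 0.05 rad/s and value of joint white_lid above 1.7 rad and angle between bottle's own z axis and vertical below 0.2 rad and distance of bottle from where it was at the start of the episode below 0.03 m); the robot touches nothing.
It fails at once if the white box's lid was pushed more than 0.2 rad from its stop (value of joint white_lid below 1.7 rad).
It fails at once if the bottle was moved more than 30 mm (distance of bottle from where it was at the start of the episode above 0.03 m).
It also fails if it takes over 32 s, if anything falls off the work surface, if the arm or the gripper's body presses on something with over 40 N, if the wrist force passes 120 N, or if a joint passes its speed limit or range.

## Working session

There is one attempt and no reset: what is moved stays moved. The work goes in short steps, Python scripts to look and compute and a tool call to move; the robot and the scene stay as the last step left them, time stands still between calls to the robot, and variables do not carry over. Pictures are saved under pics/ and viewed, at most 10 in all, crops included, and the job is handed in when it is done.

Besides the shell and the picture viewer there is one more tool, called after ">>>" as name(argument=value, ...), one argument or row to a line, values as JSON. send_rows: Moves the arm, as the interface text tells. Its arguments: {"type":"object","properties":{"increments":{"type":"array"},"force":{"type":"number"}},"required":["increments"]}

```bash
ls; mkdir -p pics
python3 - <<'E'
from cell import arm
import cv2
for n in("scene","top"):
    cv2.imwrite(f"pics/{n}0.png",arm.get_image(n)[:,:,::-1])
    p=arm.camera_params(n);print(n,p)
print(arm.observe())
E
```

```text
pics
scene {'camera_matrix': array([[445.27178719,   0.        , 322.39598264],
       [  0.        , 445.27178719, 234.68734381],
       [  0.        ,   0.        ,   1.        ]]), 'R': array([[ 0.73473015,  0.67830737, -0.00840909],
       [ 0.46196509, -0.50939276, -0.72602154],
       [-0.49674929,  0.52954521, -0.68762055]]), 't': array([-0.37022474, -0.21132794,  1.17323182])}
top {'camera_matrix': array([[579.41676349,   0.        , 320.57545887],
       [  0.        , 579.41676349, 242.92753486],
       [  0.        ,   0.        ,   1.        ]]), 'R': array([[-0.02271895, -0.99970148,  0.00898843],
       [-0.99623371,  0.02188578, -0.0839012 ],
       [ 0.08367943, -0.01086073, -0.99643354]]), 't': array([-0.02224311,  0.53836589,  1.20180927])}
{'clock': 0.1, 'joints': array([ 1.17239022,  0.4351425 ,  0.02499102,  1.57398825, -0.01156409,
        1.13398852, -0.07509078]), 'dq': array([-0.00272248, -0.00099983, -0.0007955 , -0.00169868,  0.00064018,
       -0.000268  ,  0.00027279]), 'joint_efforts': array([ 3.16203630e-03, -6.69131899e+01,  9.87872109e-01, -3.15147829e+01,
       -6.05272455e-02,  3.73633672e-02, -6.74642848e-06]), 'position': array([ 0.1819749 , -0.59740817,  0.19193731]), 'ee_rot': array([-3.10598883e+00, -4.62668336e-01,  5.74979703e-04]), 'force': array([0.99806456, 0.2460204 , 0.94796965]), 'ft_torque': array([-0.02257943, -0.05538406,  0.00156422]), 'gripper_force': 0.0, 'width': 0.9998807627242147}
```

View pics/scene0.png

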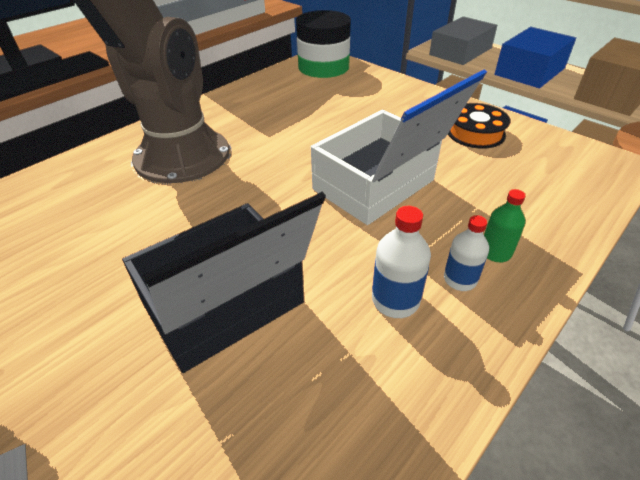

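View pics/top0.png

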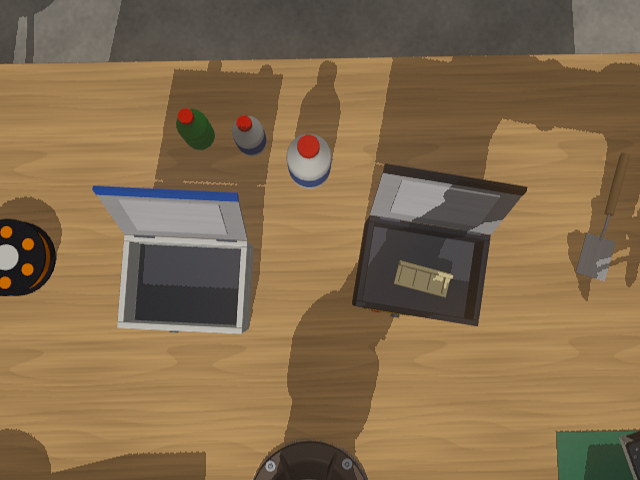

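The top view shows the charcoal box with the cream bracket at (423,278). Its lid edge runs from (384,166) to (526,188) and its hinge from (368,218) to (490,236). The white box is on the left at (185,283) with a blue-trimmed lid. There are three bottle candidates: green (197,128), small white (248,133) and large white (309,160). The small white one fits, because green is excluded and it is the smaller of the other two. I'll confirm this in a crop and compute positions.

```bash
cat > h.py <<'E'
from cell import arm
import numpy as np
def bp(n,uv,z):
    p=arm.camera_params(n);K,R,t=p["camera_matrix"],p["R"],p["t"]
    d=R.T@np.linalg.solve(K,[*uv,1]);c=-R.T@t
    return c+d*(z-c[2])/d[2]
E
python3 - <<'E'
from h import *
import cv2
np.set_printoptions(precision=3,suppress=True)
im=cv2.imread("pics/top0.png")
cv2.imwrite("pics/crop.png",cv2.resize(im[90:340,160:540],None,fx=2.1,fy=2.1,interpolation=cv2.INTER_CUBIC))
for s,uv,z in[("edgeL",(384,166),.291),("edgeR",(526,188),.291),("hL",(368,218),.121),("hR",(490,236),.121),("frontL",(355,305),.12),("frontR",(477,325),.12),("small cap",(244,123),.15),("large cap",(308,147),.2),("wL",(94,188),.291),("wR",(238,196),.291)]:
    print(s,bp("top",uv,z))
E
```

```text
edgeL [ 0.642 -0.14   0.291]
edgeR [ 0.6   -0.376  0.291]
hL [ 0.576 -0.127  0.121]
hR [ 0.536 -0.364  0.121]
frontL [ 0.408 -0.097  0.12 ]
frontR [ 0.364 -0.331  0.12 ]
small cap [0.762 0.109 0.15 ]
large cap [ 0.7   -0.013  0.2  ]
wL [0.615 0.342 0.291]
wR [0.596 0.104 0.291]
```

View pics/crop.png

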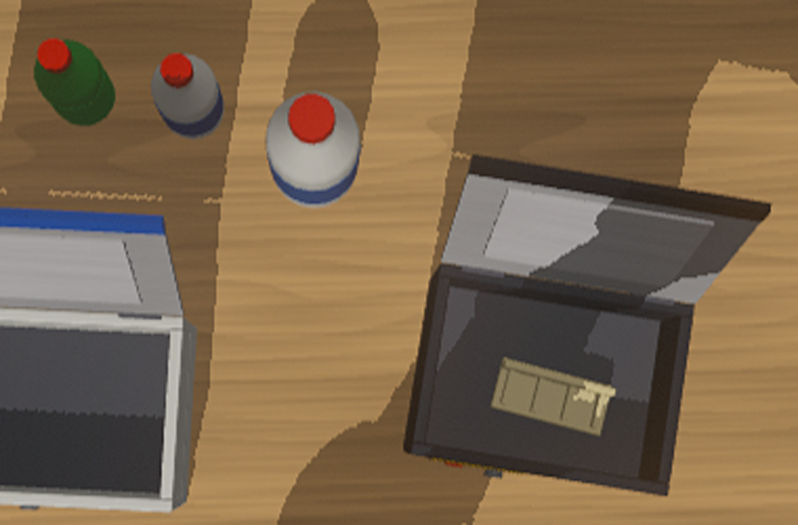

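The crop confirms it: the cream bracket is in the dark box, and the small white bottle is at crop (187,95), between the green and large white ones. The large bottle is clear of my route. The lid edge middle is about (0.621, -0.258, 0.291), with the hinge normal at yaw -0.175. I'll raise the arm, shut the fingers and align tool x with that normal.

>>> send_rows(
  increments=[
    [0,[0,0,-4],[0,0,0.118]],
    [0,[0,0,-4],[0,0,0.118]],
    [0,[0,0,-4],[0,0,0.118]],
    [0,[0,0,-4],[0,0,0.118]],
    [0,[0,0,-4.5],[0,0,0]],
  ],
)

```text
clock: 0.6
position: [0.1821, -0.5971, 0.3984]
ee_rot: [-3.127, 0.283, 0.001]
force: [0.4, -1.5, -0.7]
width: 0.61
gripper_force: 0.0
```

>>> send_rows(
  increments=[
    [0,[3.5,-3,0],[0,0,0]],
    [0,[3.5,-3,0],[0,0,0]],
    [0,[3.5,-3,0],[0,0,0]],
    [0,[3.5,-3,0],[0,0,0]],
    [0,[3.5,-3,0],[0,0,0]],
  ],
)

```text
clock: 1.1
position: [0.382, -0.4796, 0.3973]
ee_rot: [-3.129, 0.277, 0.001]
force: [0.4, -0.7, -0.7]
width: 0.178
gripper_force: 0.0
```

>>> send_rows(
  increments=[
    [0,[3.5,-3,0],[0,0,0]],
    [0,[3.5,-3,0],[0,0,0]],
    [0,[3.5,-3,0],[0,0,0]],
    [0,[3.5,-3,0],[0,0,0]],
    [0,[3.5,-3,0],[0,0,0]],
  ],
)

```text
clock: 1.6
position: [0.5806, -0.3627, 0.3973]
ee_rot: [-3.129, 0.277, 0.001]
force: [0.7, 0.2, 0.5]
width: 0.007
gripper_force: 0.0
```

>>> send_rows(
  increments=[
    [0,[3.5,-2.7,0],[0,0,0]],
    [0,[3.5,-2.7,0],[0,0,0]],
    [0,[3.5,-2.7,0],[0,0,0]],
    [0,[3.5,-2.7,0],[0,0,0]],
    [0,[0,0,0],[0,0,0]],
  ],
)

```text
clock: 2.1
position: [0.7408, -0.2762, 0.3913]
ee_rot: [-3.126, 0.264, 0.009]
force: [0.2, 0.2, -1.4]
width: 0.005
gripper_force: 0.0
```

>>> send_rows(
  increments=[
    [0,[0,0,3.5],[0,0,0]],
    [0,[0,0,3.5],[0,0,0]],
    [0,[0,0,3.5],[0,0,0]],
    [0,[0,0,3],[0,0,0]],
    [0,[0,0,0],[0,0,0]],
  ],
)

```text
clock: 2.6
position: [0.7333, -0.2815, 0.2569]
ee_rot: [-3.127, 0.276, 0.015]
force: [-1.2, -0.5, -0.8]
width: 0.004
gripper_force: 0.0
```

Run:
```python
from h import *
import cv2
cv2.imwrite("pics/scene1.png",arm.get_image("scene")[:,:,::-1]); print(arm.observe()["position"])
```

```text
[ 0.73460293 -0.28189239  0.26037672]
```

View pics/scene1.png

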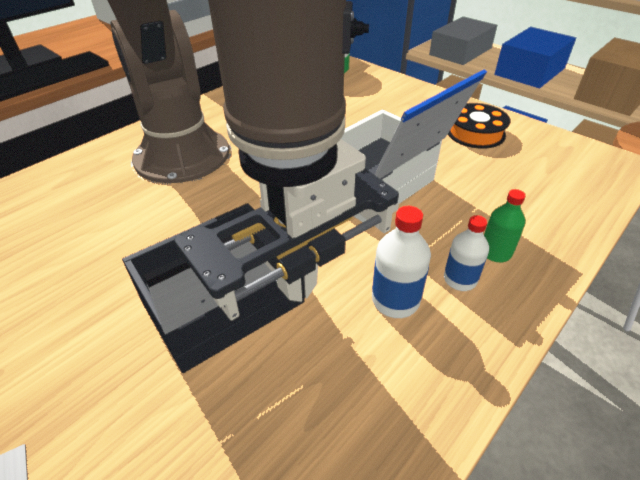

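The gripper is behind the lid (the lid is hidden in this view), the white lid and bottles are untouched, and the contact force is about 0. Next I'll push towards the robot, slowing down near contact.

>>> send_rows(
  increments=[
    [0,[-3,0,0],[0,0,0]],
    [0,[-3,0,0],[0,0,0]],
    [0,[-2,0,0],[0,0,0]],
    [0,[-1,0,0],[0,0,0]],
    [0,[-1,0,0],[0,0,0]],
  ],
)

```text
clock: 3.15
position: [0.6381, -0.2651, 0.2656]
ee_rot: [3.128, -0.277, 0.006]
force: [-0.3, 0.0, 0.4]
width: 0.011
gripper_force: 0.0
```

>>> send_rows(
  increments=[
    [0,[-1,0,0],[0,0,0]],
    [0,[-1,0,0],[0,0,0]],
    [0,[-1,0,0],[0,0,0]],
    [0,[-1,0,0],[0,0,0]],
    [0,[-1,0,0],[0,0,0]],
  ],
)

```text
clock: 3.65
position: [0.5877, -0.2557, 0.2626]
ee_rot: [3.129, -0.276, -0.0]
force: [0.7, -0.5, 1.3]
width: 0.006
gripper_force: 0.0
```

>>> send_rows(
  increments=[
    [0,[-1,0,0],[0,0,0]],
    [0,[-1,0,0],[0,0,0]],
    [0,[-1,0,0],[0,0,0]],
    [0,[-1,0,0],[0,0,0]],
    [0,[-0.5,0,0],[0,0,0]],
  ],
)

```text
clock: 4.15
position: [0.5431, -0.2479, 0.2628]
ee_rot: [3.129, -0.277, 0.0]
force: [-0.3, 0.3, -0.5]
width: 0.001
gripper_force: 0.0
```

Run:
```python
from h import *
import cv2
a=arm.get_image("scene");b=arm.get_image("top")
cv2.imwrite("pics/both2.png",cv2.resize(np.hstack([a,b])[:,:,::-1],(800,300),interpolation=cv2.INTER_AREA)); print(arm.observe()["position"],arm.observe()["force"])
```

```text
[ 0.54355327 -0.24798131  0.26292236] [1.22016475 0.60789826 0.19352759]
```

View pics/both2.png

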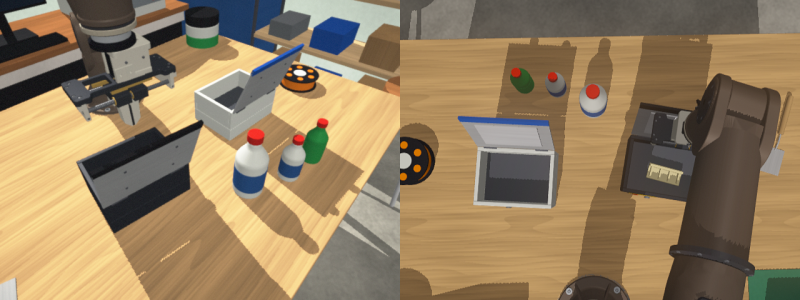

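Run:
```python
from h import *
import cv2
np.set_printoptions(precision=3,suppress=True)
def pr(n,X):
    p=arm.camera_params(n);v=p["camera_matrix"]@(p["R"]@np.array(X)+p["t"]);return v[:2]/v[2]
print(pr("scene",[.7346,-.282,.260]),pr("scene",[.5436,-.248,.263]))
print("lid edge expected",pr("scene",[.642,-.14,.291]),pr("scene",[.6,-.376,.291]))
print("hinge",pr("scene",[.576,-.127,.121]),pr("scene",[.536,-.364,.121]))
print("base",pr("scene",[0,0,0]))
a=arm.get_image("scene");b=arm.get_image("top")
cv2.imwrite("pics/c3.png",cv2.resize(np.hstack([a[80:380,100:400],b[120:420,330:630]])[:,:,::-1],(800,400)))
print(arm.observe())
```

```text
[300.178 311.57 ] [215.975 215.99 ]
lid edge expected [325.514 192.697] [147.574 277.823]
hinge [301.734 253.793] [164.099 329.141]
base [181.886 154.483]
{'clock': 4.35, 'joints': array([ 0.365,  0.346, -0.038,  1.532,  0.013,  1.263, -1.422]), 'dq': array([-0.003,  0.006, -0.001, -0.008, -0.   ,  0.003, -0.001]), 'joint_efforts': array([  0.206, -62.245,   0.158, -33.006,  -0.012,  -0.038,   0.005]), 'position': array([ 0.544, -0.248,  0.263]), 'ee_rot': array([ 3.129, -0.277,  0.001]), 'force': array([-0.247, -0.263,  0.848]), 'ft_torque': array([-0.004, -0.   , -0.028]), 'gripper_force': 0.0, 'width': 0.0052273940542070865}
```

View pics/c3.png

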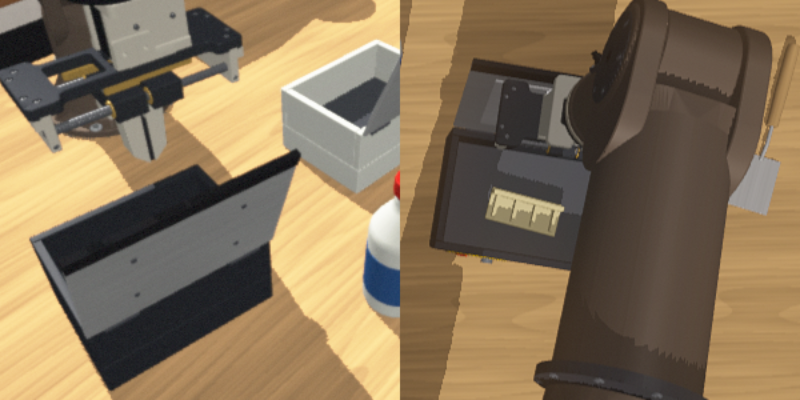

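The lid still stands at its stop. The fingers passed above it with no force, and the seen fingertip is about 16 px higher than the reported TCP projects. I'll mark the TCP in an enlarged crop and compare.

Run:
```python
from h import *
import cv2
from scipy.spatial.transform import Rotation as Ro
s=arm.observe();R=Ro.from_rotvec(s["ee_rot"]).as_matrix();T=s["position"]
p=arm.camera_params("scene")
a=arm.get_image("scene")[:,:,::-1]
c=cv2.resize(a[80:260,80:320],None,fx=3.3,fy=3.3,interpolation=cv2.INTER_CUBIC)
for k in range(0,7):
    v=p["camera_matrix"]@(p["R"]@(T-R[:,2]*.01*k)+p["t"]);u=(v[:2]/v[2]-[80,80])*3.3
    cv2.circle(c,tuple(int(q) for q in u),2,(255,0,255) if k else (0,255,0),-1)
cv2.imwrite("pics/c4.png",c)
w=arm.camera_params("wrist");print("wrist cam centre in tool",R.T@(-w["R"].T@w["t"]-T))
```

```text
wrist cam centre in tool [ 8.29101225e-02  6.64962427e-05 -1.90964664e-01]
```

View pics/c4.png

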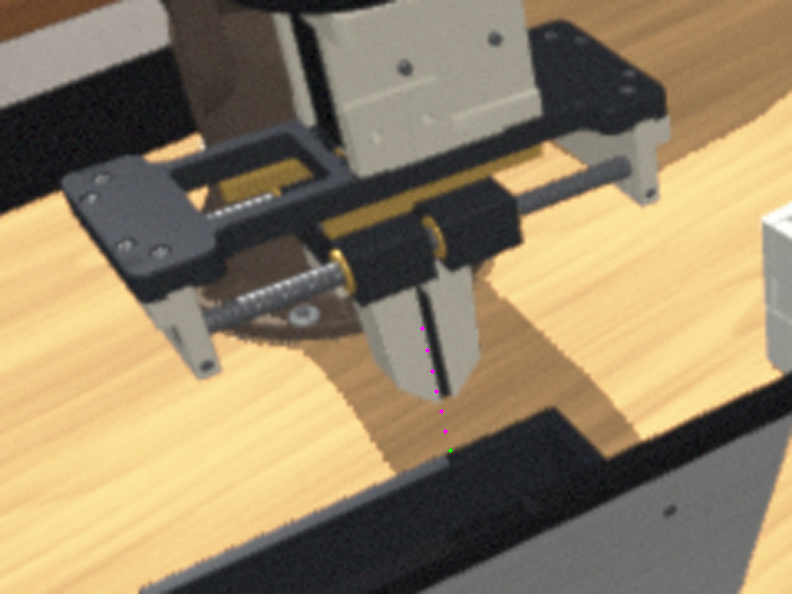

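Run:
```python
from h import *
import cv2
p=arm.camera_params("wrist");a=arm.get_image("wrist")[:,:,::-1].copy()
def pr(X):
    v=p["camera_matrix"]@(p["R"]@np.array(X)+p["t"]);return v[:2]/v[2]
for X,c in [((.642,-.14,.291),(255,0,255)),((.6,-.376,.291),(255,0,255)),((.621,-.258,.291),(255,0,255)),((.576,-.127,.121),(0,255,255)),((.536,-.364,.121),(0,255,255)),((.408,-.097,.12),(0,255,255)),((.364,-.331,.12),(0,255,255)),(arm.observe()["position"],(0,255,0)),((.7,-.013,.2),(255,255,0))]:
    u=pr(X);print(X,u.round(0));cv2.circle(a,tuple(int(q) for q in np.clip(u,-9999,9999)),4,c,-1)
cv2.imwrite("pics/w5.png",a)
```

```text
(0.642, -0.14, 0.291) [  9. 135.]
(0.6, -0.376, 0.291) [605. 134.]
(0.621, -0.258, 0.291) [307. 135.]
(0.576, -0.127, 0.121) [173. 208.]
(0.536, -0.364, 0.121) [449. 205.]
(0.408, -0.097, 0.12) [192. 374.]
(0.364, -0.331, 0.12) [429. 376.]
[ 0.54451745 -0.24790652  0.26253563] [316. 283.]
(0.7, -0.013, 0.2) [-116.   69.]
```

View pics/w5.png

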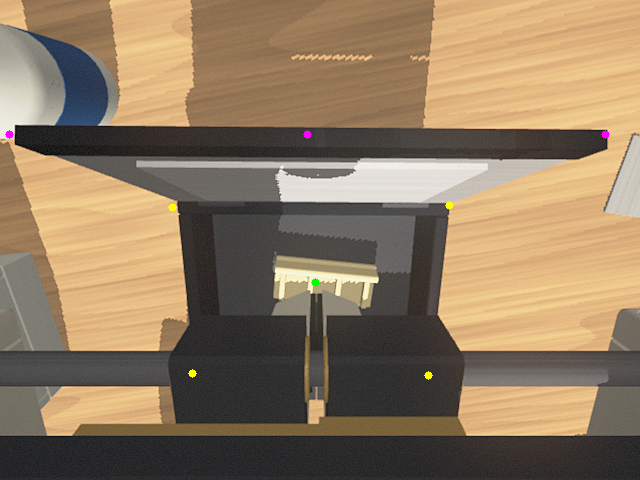

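The wrist view shows the lid edge at row 135 and the hinge at row 206, where my estimates project, so the pose is right. The finger tips (row 292) end about 27 mm short of the nominal TCP and skimmed over the edge. I'll go back over the lid and come in 30 mm lower.

>>> send_rows(
  increments=[
    [0,[0,0,-4],[0,0,0]],
    [0,[0,0,-4],[0,0,0]],
    [0,[4,0,0],[0,0,0]],
    [0,[4,0,0],[0,0,0]],
    [0,[4,0,0],[0,0,0]],
  ],
)

```text
clock: 4.95
position: [0.664, -0.2692, 0.3432]
ee_rot: [3.129, -0.276, 0.002]
force: [0.7, -0.7, 0.4]
width: 0.006
gripper_force: 0.0
```

>>> send_rows(
  increments=[
    [0,[4,0,0],[0,0,0]],
    [0,[3,0,0],[0,0,0]],
    [0,[0,0,0],[0,0,0]],
    [0,[0,0,4],[0,0,0]],
    [0,[0,0,4],[0,0,0]],
  ],
)

```text
clock: 5.45
position: [0.7321, -0.2815, 0.2625]
ee_rot: [3.129, -0.276, 0.005]
force: [0.5, -0.2, -0.3]
width: 0.004
gripper_force: 0.0
```

>>> send_rows(
  increments=[
    [0,[0,0,2.8],[0,0,0]],
    [0,[0,0,0],[0,0,0]],
    [0,[-3,0,0],[0,0,0]],
    [0,[-3,0,0],[0,0,0]],
    [0,[-1,0,0],[0,0,0]],
  ],
)

```text
clock: 5.95
position: [0.6608, -0.2695, 0.2378]
ee_rot: [3.128, -0.278, 0.004]
force: [0.3, -0.8, -0.1]
width: 0.002
gripper_force: 0.0
```

>>> send_rows(
  increments=[
    [0,[-1,0,0],[0,0,0]],
    [0,[-1,0,0],[0,0,0]],
    [0,[-1,0,0],[0,0,0]],
    [0,[-1,0,0],[0,0,0]],
    [0,[-1,0,0],[0,0,0]],
  ],
)

```text
clock: 6.45
position: [0.6128, -0.2601, 0.2351]
ee_rot: [3.129, -0.276, 0.002]
force: [0.2, -0.4, 0.2]
width: 0.001
gripper_force: 0.5
```

>>> send_rows(
  increments=[
    [0,[-1,0,0],[0,0,0]],
    [0,[-1,0,0],[0,0,0]],
    [0,[-1,0,0],[0,0,0]],
    [0,[-1,0,0],[0,0,0]],
    [0,[-1,0,0],[0,0,0]],
  ],
)

```text
clock: 6.95
position: [0.563, -0.2512, 0.2346]
ee_rot: [-3.129, 0.276, 0.0]
force: [0.4, 0.5, -0.4]
width: 0.003
gripper_force: 0.3
```

Run:
```python
from h import *
import cv2
a=arm.get_image("scene");b=arm.get_image("wrist")
cv2.imwrite("pics/c6.png",cv2.resize(np.hstack([a,b])[:,:,::-1],(800,300),interpolation=cv2.INTER_AREA)); print(arm.observe()["position"])
```

```text
[ 0.56236536 -0.25142885  0.23481036]
```

View pics/c6.png

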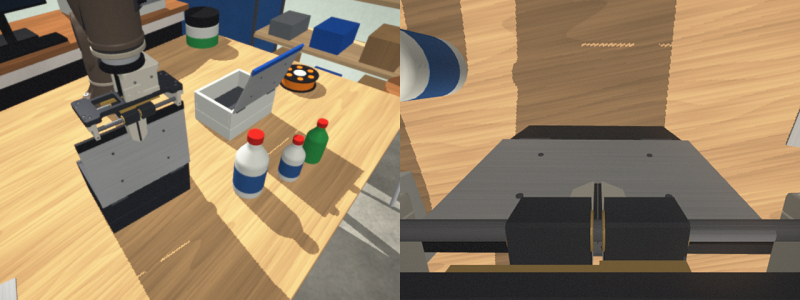

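The lid is now being pushed by the fingertips and stands about upright. I'll push a little past upright, then back off.

>>> send_rows(
  increments=[
    [0,[-1.2,0,0],[0,0,0]],
    [0,[-1.2,0,0],[0,0,0]],
    [0,[-1.2,0,0],[0,0,0]],
    [0,[1,0,0],[0,0,0]],
    [0,[3,0,0],[0,0,0]],
  ],
)

```text
clock: 7.55
position: [0.5661, -0.2527, 0.2357]
ee_rot: [3.129, -0.279, -0.0]
force: [1.0, -0.3, 0.8]
width: 0.007
gripper_force: 0.0
```

>>> send_rows(
  increments=[
    [0,[2,0,0],[0,0,0]],
    [0,[0,0,-4],[0,0,0]],
    [0,[0,0,-4],[0,0,0]],
    [0,[0,0,-4],[0,0,0]],
    [0,[0,0,0],[0,0,0]],
  ],
)

```text
clock: 8.05
position: [0.5897, -0.2564, 0.3609]
ee_rot: [3.127, -0.276, 0.015]
force: [1.0, 0.3, 0.2]
width: 0.007
gripper_force: 0.0
```

>>> send_rows(
  increments=[
    [0,[4,0,0],[0,0,0]],
    [0,[0,0,0],[0,0,0]],
    [0,[0,0,0],[0,0,0]],
    [0,[0,0,0],[0,0,0]],
    [0,[0,0,0],[0,0,0]],
  ],
)

```text
clock: 8.55
position: [0.6263, -0.2628, 0.3552]
ee_rot: [3.129, -0.277, 0.001]
force: [0.8, -0.3, 0.2]
width: 0.003
gripper_force: 0.0
```

>>> send_rows(
  increments=[
    [0,[0,0,0],[0,0,0]],
    [0,[0,0,0],[0,0,0]],
    [0,[0,0,0],[0,0,0]],
    [0,[0,0,0],[0,0,0]],
    [0,[0,0,0],[0,0,0]],
  ],
)

```text
clock: 9.05
position: [0.6268, -0.2627, 0.3547]
ee_rot: [3.129, -0.277, 0.0]
force: [-0.4, 0.1, -0.1]
width: 0.008
gripper_force: 0.0
```

Run:
```python
from h import *
import cv2
a=arm.get_image("scene");b=arm.get_image("top")
cv2.imwrite("pics/c7.png",cv2.resize(np.hstack([a,b])[:,:,::-1],(800,300),interpolation=cv2.INTER_AREA)); print(arm.observe()["position"])
```

```text
[ 0.62683737 -0.26266437  0.35463433]
```

View pics/c7.png

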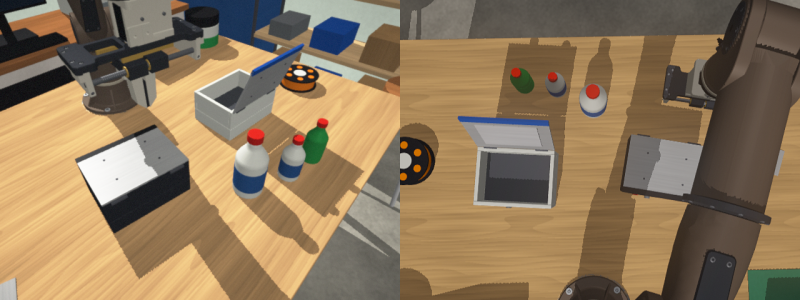

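The lid looks shut, the white lid is still open, and the bottles are where they were. I'll let it settle briefly and then hand in.

>>> send_rows(
  increments=[
    [0,[0,0,0],[0,0,0]],
    [0,[0,0,0],[0,0,0]],
    [0,[0,0,0],[0,0,0]],
    [0,[0,0,0],[0,0,0]],
    [0,[0,0,0],[0,0,0]],
  ],
)

```text
clock: 9.65
position: [0.6269, -0.2627, 0.3546]
ee_rot: [3.129, -0.277, -0.0]
force: [0.7, -0.5, 1.2]
width: 0.004
gripper_force: 0.0
```

>>> send_rows(
  increments=[
    [0,[0,0,0],[0,0,0]],
    [0,[0,0,0],[0,0,0]],
    [0,[0,0,0],[0,0,0]],
    [0,[0,0,0],[0,0,0]],
    [0,[0,0,0],[0,0,0]],
  ],
)

```text
clock: 10.15
position: [0.6269, -0.2627, 0.3546]
ee_rot: [3.129, -0.277, -0.0]
force: [0.6, 0.0, -0.6]
width: 0.003
gripper_force: 0.0
```

```bash
python3 -c "
from cell import arm
print(arm.sign_off())"
```

```text
the job is handed in; nothing more can be done
None
```

I pushed the charcoal box's lid past upright from behind on the second pass (the first went over it), let go, and it looks shut in the last pictures, with the white lid still open and the bottle in place; the job is handed in at about 10 s, but no verdict came back.

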